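# Repack the lever-arch bead board

## Robot

A 6-joint arm with a two-finger parallel gripper is mounted at the origin on the work surface. World frame = base frame: x ahead of the robot, y to its left, z up, the work surface at z = 0. Lengths are in m, angles in rad, forces in N, time in s.
With the tool pointing down it reaches from about 0.375 to 0.9 m from the base axis. Payload 3.1 kg.
Tool frame: the origin (TCP) lies at the centre of the arm's flange, where the gripper is bolted on; the fingertips stand 173 mm ahead of it and the grasp point (between the pads) lies 155 mm ahead of it; z points along the fingers, y is the line along which they close (so a half turn about z gives the same grasp; the last joint's range is limited). The gripper opens to 85 mm and grips with 20 to 120 N. Pads are 22 mm wide; open, the fingers measure 114 mm over their backs; the gripper's body (76 mm by 85 mm) begins 54 mm behind the grasp point. The pads swing forward as they close: fully open they stand 13 mm farther back than shut.
Start: joints at [-1.476, 0.527, 1.433, -0, 1.181, -0.178], TCP at [0.169, -0.602, 0.405] pointing down, gripper open.
Joint ranges: [-3.08, 3.08], [-0.75, 2.2], [0.22, 2.44], [-1.43, 4.57], [0, 2.65], [-2.85, 2.85]. Speed limits (rad/s): [2.79, 2.79, 3.14, 3.14, 3.14, 3.14].

## Interface

Orientations are given as a unit quaternion [x, y, z, w].
In Python, from station import * gives the robot as it stands.
- The arm moves only by the shell command python3 -m jog 'ROWS' [OPENING] [FORCE]. ROWS is a JSON object of lists of equal length, an entry for each row: "linear": the shift along the world's x, y, z in mm, a list of three; "turn": the turn about the world's z in units of 5 degrees (1.0 is 5 degrees). A call has 1 to 12 rows; each row shifts and turns the commanded pose from where the row before left it; what a row does not reach is not made up. A row lasts 1/8 s, in which the tool goes at most 62.5 mm and 10.7 degrees, less where a joint would pass 70% of its speed; a pose out of reach is approached as far as the arm can. A call is refused whole if a number of a shift passes 62.5 or a number of a turn 1, either way. A call with a gripper value outside its range is refused whole. OPENING is the opening, from 0 (shut) to 1 (fully open), set as the call begins (- or left out, the last holds). The fingers move at their own pace and stop on an object; FORCE is the grip in N (left out, the last holds). Time passes only in rows, so rows that do not move let the fingers close. It gives the time, the measured TCP pose, the force, the opening and the grip force at its end, in the units of the state.
- sense(): the state, without advancing time (a new reading comes with each control period).
- snapshot(name): name is "scene" or "top"; returns the picture (384x512x3 uint8, red, green, blue); there is no depth.
- get_calibration(name): a dict with "fx", "fy", "cx", "cy" (pixels), "dist_coeffs" ([k1, k2, p1, p2, k3] as OpenCV has them; the pictures are not rectified), "world_to_cam" (4x4, takes a point from world to camera coordinates). Camera axes: x right, y down, z forward; pixel columns grow to the right and rows downward; lengths in m; the calibration is good to about 2 mm. A picture is of the moment at which its call begins. get_calibration takes no time and is no camera call.
- sign_off(): hands the job in; it is judged then, once.
The state is a dict: "t": time; "q": joint angles; "qd": joint speeds; "tau": joint torques, N m; "tcp_pos": TCP position; "tool_rot": TCP orientation; "force": force on the tool from outside, world axes, zero at the start; "ft_torque": the same for the moment, N m; "finger_gap": opening from 0.0 (shut) to 1.0 (fully open); "gripper_force": force on a finger pad.
Only numpy, scipy, OpenCV 4.12 (cv2) and the standard library are available. Lean on these libraries where they do the work, as an engineer would, in place of code of your own. Each camera call takes 0.05 s, during which the arm holds its last target. There are 200 camera calls.

## Task

Lift the black-knobbed lever on the plywood carry board all the way up so that its two steel rings spring open, and only then move every round tin left on the board into the orange baking mould, each resting on the mould's floor, and stand the four white bead boxes upright on the board, one squarely in each of the four outlined rectangles of the pinwheel. When the layer is complete, press the lever fully down again so that the rings close over the boxes, and let go; leave the pencil cup, the lime caddy and the sanding block where they are.

Things in the scene. Friction and masses are not known exactly. Their poses are not given: they have to be found in the camera images.
- board: fixed plywood carry board, x -90 to +130 mm, y -90 to +150 mm, 12 mm thick. Origin on the bench plane under the pinwheel's middle; x points from two steel stub posts (18 mm high, at x -78, y +-50) to the lever arch mechanism at the far edge (up to x +124, 54 mm high); z up. Four 80 x 40 mm rectangles outlined on top in dark lines form a pinwheel round an empty middle
- lever (a joint): flat steel lever, 120 mm from hinge to knob, on the board's +y side. 0 rad = down, level, knob towards the board's -x, rings closed; grows as the knob is lifted up and over towards +x, to the stop at 1.30 rad, rings open. Light (about 1 N at the knob): below about half-way it tends to fall shut, beyond it a spring and the rings' weight carry it open, and it rests at either end
- hinge (a point): point on the lever's hinge axis (parallel to the board's y axis, 45 mm above the bench) at the lever's own y; fixed to the board at x +108, y +118 mm
- knob (a point): centre of the black knob at the lever's free end: a roller 24 mm in diameter, 20 mm wide, axis along the board's y, 45 mm above the bench when down. Pinched on its two flat faces (along y) it turns between the fingers; over 25 mm free on both sides. With the lever up it stands over board x +76 mm, its top 173 mm high: mind it when carrying over
- rings (a joint): angle of two steel rings (bows of 6 mm rod at board y -50 and +50 mm) on one shaft, driven by the lever: 0 rad = closed, spanning the board 100 mm above the bench, tips at the stub posts; 1.75 rad = open, standing up beyond the far edge, tips 230 mm high
- mold: orange silicone baking mould, open rectangular tray 240 mm (x) by 115 mm (y) by 28 mm high, walls and floor 5 mm thick; fixed. Origin: centre of its underside
- place0 (a point): where the centre (half-way up) of a box belongs in marked rectangle 0: 38 mm above the bench; the box's long axis (its x) must lie along the board's y axis there, either way round. Any box may go in any rectangle
- place1 (a point): where the centre (half-way up) of a box belongs in marked rectangle 1: 38 mm above the bench; the box's long axis (its x) must lie along the board's x axis there, either way round. Any box may go in any rectangle
- place2 (a point): where the centre (half-way up) of a box belongs in marked rectangle 2: 38 mm above the bench; the box's long axis (its x) must lie along the board's y axis there, either way round. Any box may go in any rectangle
- place3 (a point): where the centre (half-way up) of a box belongs in marked rectangle 3: 38 mm above the bench; the box's long axis (its x) must lie along the board's x axis there, either way round. Any box may go in any rectangle
- box0_c (a point): centre (half-way up, 26 mm above the underside) of a white plastic bead box: body 76 (x) x 36 (y) x 28 mm high, with a grip ridge on the middle of its lid 30 (x) x 14 (y) x 24 mm high, 52 mm tall in all; about 0.12 kg. x along its length, z up
- box1_c (a point): centre (half-way up, 26 mm above the underside) of a white plastic bead box: body 76 (x) x 36 (y) x 28 mm high, with a grip ridge on the middle of its lid 30 (x) x 14 (y) x 24 mm high, 52 mm tall in all; about 0.12 kg. x along its length, z up
- box2_c (a point): centre (half-way up, 26 mm above the underside) of a white plastic bead box: body 76 (x) x 36 (y) x 28 mm high, with a grip ridge on the middle of its lid 30 (x) x 14 (y) x 24 mm high, 52 mm tall in all; about 0.12 kg. x along its length, z up
- box3_c (a point): centre (half-way up, 26 mm above the underside) of a white plastic bead box: body 76 (x) x 36 (y) x 28 mm high, with a grip ridge on the middle of its lid 30 (x) x 14 (y) x 24 mm high, 52 mm tall in all; about 0.12 kg. x along its length, z up
- tin0_c (a point): centre of a round closed aluminium bead tin, 44 mm in diameter, 32 mm high, 0.06 kg, standing on the board at the start; one to three of them are present (None if absent)
- tin1_c (a point): centre of a round closed aluminium bead tin, 44 mm in diameter, 32 mm high, 0.06 kg, standing on the board at the start; one to three of them are present (None if absent)
- tin2_c (a point): centre of a round closed aluminium bead tin, 44 mm in diameter, 32 mm high, 0.06 kg, standing on the board at the start; one to three of them are present (None if absent)
- pencil_cup: bystander: stainless pencil cup, 76 mm across, 95 mm high (pencils to 165 mm); leave alone
- caddy: bystander: lime flip-top bead caddy, closed, 120 x 80 x 46 mm; leave alone
- sanding_block: bystander: smooth birch sanding block, 110 x 65 x 28 mm; leave alone
Mind the look-alikes: they are no part of the job. Leave any red look-alike of the part that bears tin1_c alone. Leave any purple look-alike of the part that bears box3_c alone.

How it is judged:
By the outcome, as a careful person would: the job done as asked, in the order asked, and still so for the second after the job is handed in, with the robot touching nothing.
Of tin0, tin1, tin2 only 1 to 3 are there at a start; the rules pass over those that are not, and their reading is None.
At some moment in a run one of box0, box1, box2, box3, tin0, tin1, tin2 may be knocked a few centimetres aside while the robot is not near it.
It also fails if it takes over 210 s, if anything falls off the work surface, if the arm or the gripper's body presses on something with over 40 N, if the wrist force passes 120 N, or if a joint passes its speed limit or range.

## Working session

There is one attempt and no reset: what is moved stays moved. The work goes in short steps, Python scripts to look and compute and a shell command to move; the robot and the scene stay as the last step left them, time stands still between calls to the robot, and variables do not carry over. Pictures are saved under pics/ and viewed, at most 14 in all, crops included, and the job is handed in when it is done.

```bash
ls; mkdir -p pics; python3 - <<'E'
from station import *
import cv2,numpy as np
for n in("scene","top"):
    im=snapshot(n); cv2.imwrite(f"pics/{n}0.png",im[:,:,::-1])
    c=get_calibration(n); print(n,c["fx"],c["fy"],c["cx"],c["cy"],c["dist_coeffs"]); print(np.round(c["world_to_cam"],3).tolist())
s=sense();print(s)
E
```

```text
pics
scene 476.4101006878115 476.4101006878115 256.36465118428026 196.05179054278543 [-0.00638628  0.          0.          0.          0.        ]
[[-0.725, 0.689, 0.02, 0.455], [0.506, 0.551, -0.664, -0.248], [-0.468, -0.471, -0.747, 1.488], [0.0, 0.0, 0.0, 1.0]]
top 473.75157592864394 473.75157592864394 254.6374383354786 189.92049551608682 [0.02153933 0.         0.         0.         0.        ]
[[0.005, -1.0, 0.004, -0.049], [-0.98, -0.005, -0.201, 0.588], [0.201, -0.003, -0.98, 1.365], [0.0, 0.0, 0.0, 1.0]]
{'t': 0.1, 'q': array([-1.47547914e+00,  5.28407217e-01,  1.43379987e+00, -1.47949984e-05,
        1.18142051e+00, -1.78504304e-01]), 'qd': array([ 0.00052796, -0.00336846, -0.00269013, -0.00093828, -0.00030148,
       -0.00159419]), 'tau': array([-2.38980147e-04, -4.43305635e+01, -1.78585768e+01, -2.46618702e-04,
        3.88332177e-03, -1.44287287e-05]), 'tcp_pos': array([ 0.16900129, -0.60138785,  0.40380206]), 'tool_rot': array([ 9.90641458e-01,  1.36486140e-01,  3.54730839e-05, -1.01687628e-03]), 'force': array([-0.03620543,  0.19483832, -0.76165165]), 'ft_torque': array([0.02001391, 0.02704256, 0.02117908]), 'gripper_force': 0.0, 'finger_gap': 1.001847833131668}
```

View pics/scene0.png

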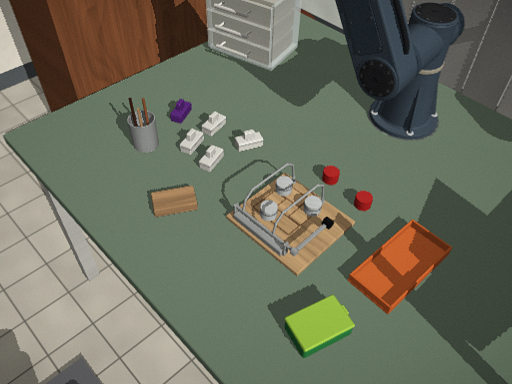

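View pics/top0.png

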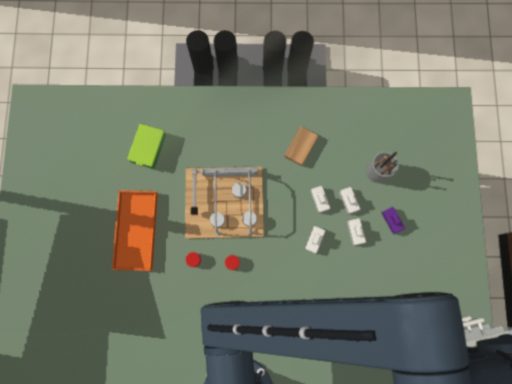

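The scene view shows the board near (290,220) with three silver tins at (285,184), (313,205) and (269,210). The black knob is at (328,223), and the mould at (400,265). White boxes are at (214,123), (192,141), (211,157) and (249,140).

Look-alikes: red tins at (331,175) and (364,200), and a purple box at (181,110). In the top view the targets are silver tins at (239,189), (217,219) and (250,218), and white boxes at (320,199), (350,200), (357,232) and (315,240). I leave the red tins at (193,260) and (232,263) and the purple box at (394,220).

```bash
cat > h.py <<'E'
from station import *
import cv2,numpy as np
def shot(n): return snapshot(n)
def rays(n,px):
    c=get_calibration(n);K=np.array([[c["fx"],0,c["cx"]],[0,c["fy"],c["cy"]],[0,0,1]])
    u=cv2.undistortPoints(np.float64(px).reshape(-1,1,2),K,np.array(c["dist_coeffs"]))[:,0]
    W=np.array(c["world_to_cam"]);R,t=W[:3,:3],W[:3,3]
    return -R.T@t,np.c_[u,np.ones(len(u))]@R
def plane(n,px,z):
    C,d=rays(n,px); return C+d*((z-C[2])/d[:,2])[:,None]
def tri(p,q):   # p in scene, q in top
    A=np.zeros((3,3));b=np.zeros(3);L=[]
    for n,x in(("scene",p),("top",q)):
        C,d=rays(n,[x]);d=d[0]/np.linalg.norm(d[0]);M=np.eye(3)-np.outer(d,d);A+=M;b+=M@C;L.append((C,M))
    X=np.linalg.solve(A,b);return X,[np.linalg.norm(M@(X-C)) for C,M in L]
def proj(n,P):
    c=get_calibration(n);K=np.array([[c["fx"],0,c["cx"]],[0,c["fy"],c["cy"]],[0,0,1]]);W=np.array(c["world_to_cam"])
    return cv2.projectPoints(np.float64(P).reshape(-1,3),cv2.Rodrigues(W[:3,:3])[0],W[:3,3],K,np.array(c["dist_coeffs"]))[0][:,0]
def blobs(m,lo,hi):
    cs,_=cv2.findContours(m.astype(np.uint8),cv2.RETR_EXTERNAL,cv2.CHAIN_APPROX_NONE)
    return [c for c in cs if lo<cv2.contourArea(c)<hi]
E
python3 - <<'E'
from h import *
for n in("scene","top"):
    im=shot(n);hsv=cv2.cvtColor(im,cv2.COLOR_RGB2HSV);H,S,V=[hsv[:,:,i].astype(int) for i in range(3)]
    for nm,m,z,lo,hi in(("white",(S<50)&(V>150),.03,60,600),("wood",(H>8)&(H<24)&(S>70)&(V>90),.012,1500,9000),("orange",(H<12)&(S>180)&(V>100),.028,800,9000),("black",(V<40),.045,15,200),("purple",(H>120)&(H<150)&(S>100),.03,50,600)):
        for c in blobs(m,lo,hi):
            r=cv2.minAreaRect(plane(n,c[:,0],z)[:,:2].astype(np.float32)*1000)
            print(n,nm,np.round(c[:,0].mean(0)),cv2.contourArea(c),"mm",np.round(r[0]),np.round(r[1]),round(r[2],1))
a=cv2.imread("pics/top0.png")
cv2.imwrite("pics/cropboard.png",cv2.resize(a[155:250,175:275],None,fx=6,fy=6,interpolation=cv2.INTER_CUBIC))
cv2.imwrite("pics/cropbox.png",cv2.resize(a[175:255,295:410],None,fx=6,fy=6,interpolation=cv2.INTER_CUBIC))
E
```

```text
scene white [188. 378.] 461.5 mm [990. 191.] [41. 81.] 46.9
scene white [118. 376.] 524.5 mm [1096.  110.] [63. 48.] 90.0
scene white [205. 372.] 103.0 mm [965. 212.] [ 7. 68.] 0.3
scene white [ 44. 369.] 273.0 mm [1188.   -3.] [34. 35.] 0.8
scene white [178. 341.] 136.0 mm [965. 126.] [95.  8.] 89.9
scene white [ 28. 344.] 594.5 mm [1188.  -73.] [32. 95.] 0.1
scene white [149. 308.] 92.5 mm [965.  27.] [93.  7.] 89.7
scene white [  7. 312.] 484.5 mm [1192. -172.] [94. 41.] 89.7
scene white [112. 265.] 181.5 mm [ 965. -121.] [194.   7.] 89.9
scene white [271. 208.] 109.5 mm [583.   7.] [30. 42.] 89.7
scene white [313. 202.] 165.5 mm [490.  63.] [42. 43.] 7.4
scene white [285. 181.] 132.5 mm [494. -37.] [42. 42.] 86.3
scene white [210. 159.] 323.5 mm [ 577. -234.] [99. 50.] 24.2
scene white [249. 140.] 367.5 mm [ 450. -222.] [78. 82.] 67.7
scene white [190. 142.] 315.5 mm [ 574. -324.] [99. 55.] 23.4
scene white [214. 122.] 277.5 mm [ 477. -344.] [93. 64.] 11.5
scene white [226.  48.] 73.5 mm [ 168. -624.] [ 54. 166.] 18.5
scene wood [400. 266.] 4768.5 mm [466. 318.] [122. 263.] 89.0

[... 976 characters left out ...]
e [249.  39.] 211.0 mm [1104.  -25.] [36. 92.] 0.4
top white [210.  34.] 91.0 mm [1118.  112.] [57. 50.] 66.4
top wood [134. 231.] 3227.0 mm [473. 320.] [126. 249.] 88.7
top wood [223. 203.] 3916.5 mm [561.  48.] [222. 241.] 1.9
top orange [135. 231.] 2877.0 mm [472. 315.] [116. 236.] 88.8
top black [283. 331.] 128.5 mm [ 179. -129.] [80. 17.] 87.6
top black [249. 329.] 85.0 mm [184. -32.] [14. 63.] 0.2
top black [219. 328.] 68.0 mm [189.  53.] [61. 12.] 87.3
top black [410. 295.] 16.0 mm [ 283. -500.] [ 6. 44.] 0.4
top black [428. 294.] 21.0 mm [ 286. -552.] [ 6. 43.] 0.5
top black [275.  58.] 170.0 mm [1023. -113.] [38. 91.] 47.3
top purple [393. 220.] 269.0 mm [ 504. -466.] [72. 39.] 26.6
```

View pics/cropboard.png

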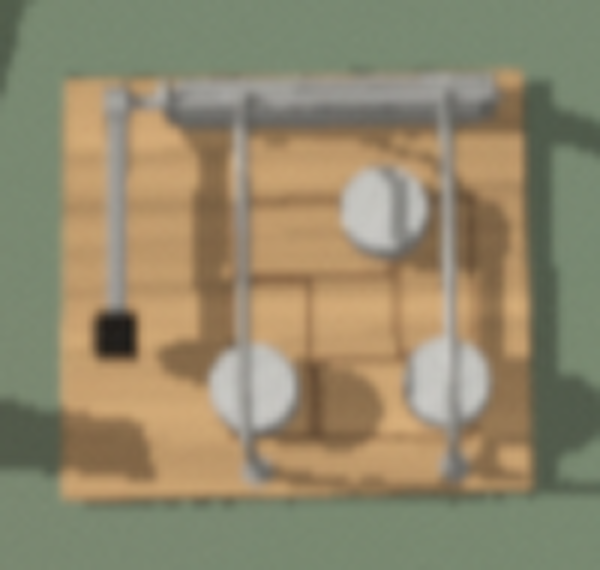

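View pics/cropbox.png

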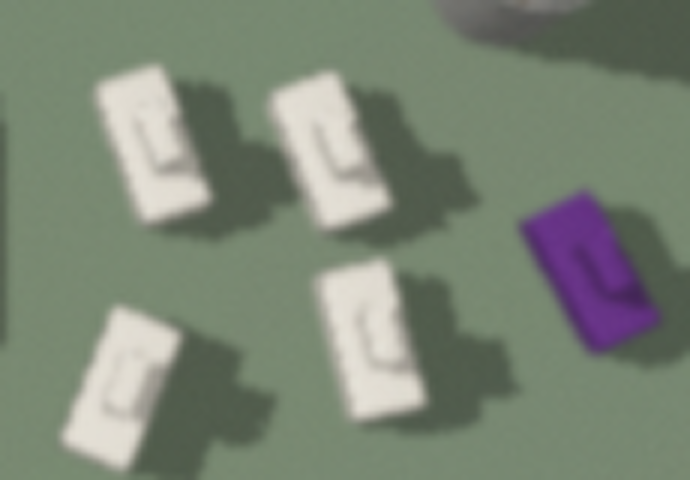

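The crops show three silver tins and the pinwheel lines on the board, with the knob at top pixel (194,211). The four white boxes stand upright with their ridges up, and the purple one is separate, so the choice holds. Next I'll fit the board pose.

```bash
cat >> h.py <<'E'
def boardfit(n,im):
    hsv=cv2.cvtColor(im,cv2.COLOR_RGB2HSV);H,S,V=[hsv[:,:,i].astype(int) for i in range(3)]
    m=(H>8)&(H<24)&(S>70)&(V>60)
    c=[c for c in blobs(m,1500,9000) if np.hypot(*(plane(n,c[:,0],.012)[:,:2].mean(0)-[.56,.05]))<.08][0]
    P={z:plane(n,c[:,0],z)[:,:2]*1000 for z in(0,.012)}
    r=cv2.minAreaRect(P[.012].astype(np.float32));a=np.radians(r[2] if r[2]<45 else r[2]-90)
    R=np.array([[np.cos(a),-np.sin(a)],[np.sin(a),np.cos(a)]]);q=(P[.012]-r[0])@R
    out={}
    for nm,ax,s,zt,zs,L in(("-x",0,-1,0,.012,110),("+x",0,1,.012,0,110),("-y",1,-1,.012,.012,120),("+y",1,1,.012,0,120)):
        k=(abs(q[:,ax]*s-L)<8)&(abs(q[:,1-ax])<95)
        if k.sum()<15: continue
        p=P[zt if n=="top" else zs][k].astype(np.float32)
        vx,vy,x0,y0=cv2.fitLine(p,cv2.DIST_HUBER,0,.01,.01).ravel()
        ang=np.degrees(np.arctan2(vy,vx));ang=(ang if ax else ang-90);ang=(ang+90)%180-90
        # ax0 edges run along y; ax1 along x
        out[nm]=(k.sum(),round(ang,2),np.round([x0,y0],1))
    return r,out
E
python3 - <<'E'
from h import *
t=cv2.imread("pics/top0.png")[:,:,::-1].copy();s=cv2.imread("pics/scene0.png")[:,:,::-1].copy()
for n,im in(("top",t),("scene",s)): print(n,boardfit(n,im))
def dark(im,x0,x1,y0,y1):
    g=im.max(2)[y0:y1,x0:x1].astype(float);w=np.clip(75-g,0,None);yy,xx=np.mgrid[y0:y1,x0:x1];return (xx*w).sum()/w.sum(),(yy*w).sum()/w.sum(),(w>0).sum()
a=dark(t,187,202,203,218);b=dark(s,318,337,213,232);print(a,b,tri(b[:2],a[:2]))
E
```

```text
top (((560.89697265625, 48.07890319824219), (221.50990295410156, 241.34677124023438), 1.9481918811798096), {'-x': (np.int64(73), np.float32(2.14), array([453.5,  43.1], dtype=float32)), '-y': (np.int64(61), np.float32(1.74), array([567.7, -70.5], dtype=float32)), '+y': (np.int64(61), np.float32(1.97), array([545.8, 168.3], dtype=float32))})
scene (((562.2569580078125, 53.22161102294922), (224.667724609375, 243.18035888671875), 1.5495648384094238), {'-x': (np.int64(47), np.float32(2.73), array([451.2,  80. ], dtype=float32)), '+x': (np.int64(58), np.float32(1.52), array([667.1,  54.6], dtype=float32)), '+y': (np.int64(50), np.float32(1.7), array([547.9, 169.2], dtype=float32))})
(np.float64(193.98104693140795), np.float64(210.40162454873646), np.int64(36)) (np.float64(327.4268882810856), np.float64(222.2509993688197), np.int64(89)) (array([0.52661561, 0.13725012, 0.04695016]), [np.float64(0.001732269694553506), np.float64(0.0017322696945535263)])
```

```bash
python3 -m jog '{"linear":[[28,55,0],[28,55,0],[28,55,0],[28,55,0],[28,55,0],[28,55,0],[28,55,0],[28,55,0],[28,55,0],[28,55,0],[28,55,0],[28,55,0]],"turn":[-0.4,-0.4,-0.4,-0.4,-0.4,-0.4,-0.37,0,0,0,0,0]}' 0.6 30
```

```text
t: 1.7
tcp_pos: [0.5057, 0.0604, 0.4048]
tool_rot: [1.0, 0.016, 0.0, 0.0]
force: [1.0, -1.2, 0.6]
finger_gap: 0.601
gripper_force: 0.0
```

```bash
python3 -m jog '{"linear":[[10,38,0],[10,38,0],[0,0,-51],[0,0,-51],[0,0,-51],[0,0,-51],[0,0,0]],"turn":[0,0,0,0,0,0,0]}' 0.6 30; python3 -m jog '{"linear":[[0,0,0],[0,0,0],[0,0,0],[0,0,0]],"turn":[0,0,0,0]}' 0 30; python3 - <<'E'
from h import *
cv2.imwrite("pics/s1.png",cv2.resize(shot("scene")[140:290,220:420,::-1],None,fx=4,fy=4))
E
```

```text
t: 2.58
tcp_pos: [0.5234, 0.1351, 0.1965]
tool_rot: [1.0, 0.015, -0.005, -0.001]
force: [-1.3, 4.1, 0.4]
finger_gap: 0.603
gripper_force: 0.0
t: 3.08
tcp_pos: [0.5249, 0.1361, 0.2016]
tool_rot: [1.0, 0.015, 0.001, -0.002]
force: [0.2, 11.8, -2.8]
finger_gap: 0.228
gripper_force: 33.7
```

View pics/s1.png

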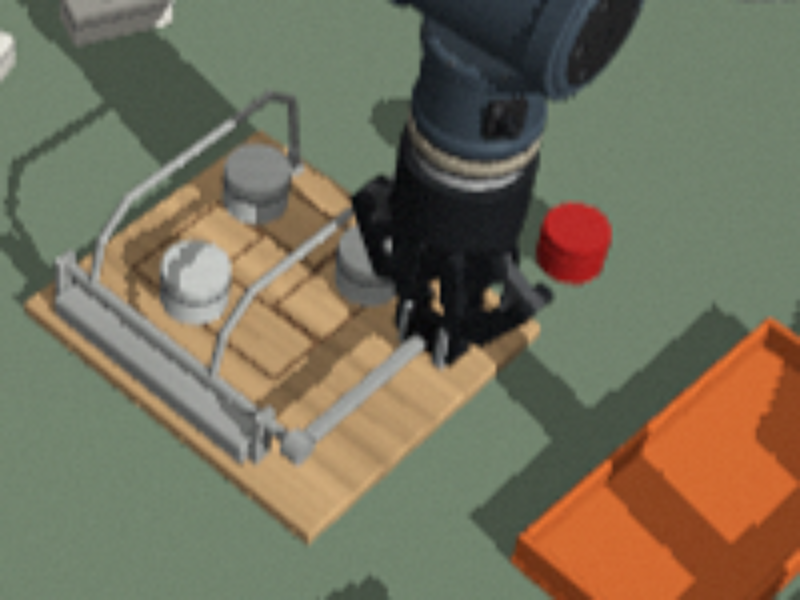

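The knob is pinched at gap 0.228, about 19 mm, which matches its 20 mm width. Next I follow the arc up.

```bash
python3 -m jog '{"linear":[[1,0,15.6],[3,0.1,15.3],[5,0.2,14.8],[6.9,0.2,14],[8.6,0.3,13],[10.2,0.3,11.8],[11.7,0.4,10.3],[12.9,0.4,8.7],[13.9,0.4,7],[14.7,0.5,5.1],[2,0,0],[0,0,0]],"turn":[0,0,0,0,0,0,0,0,0,0,0,0]}' - -; python3 - <<'E'
from h import *
cv2.imwrite("pics/s2.png",cv2.resize(shot("scene")[120:290,200:400,::-1],None,fx=3,fy=3))
E
```

```text
t: 4.62
tcp_pos: [0.6141, 0.1387, 0.3182]
tool_rot: [1.0, 0.016, -0.0, -0.002]
force: [-3.3, 5.8, 4.0]
finger_gap: 0.225
gripper_force: 30.5
```

View pics/s2.png

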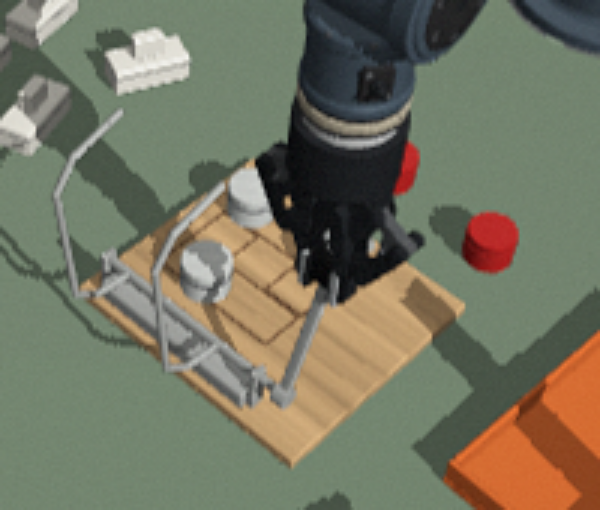

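Rings are standing open and the lever is against its stop. I release, rise and clear the view over the mould.

```bash
python3 -m jog '{"linear":[[0,0,0],[0,0,0],[0,0,40],[0,0,50],[-33,42,20],[-33,42,0],[-33,42,0],[-33,42,0],[-33,42,0],[0,0,0],[0,0,0]],"turn":[0,0,0,0,0,0,0,0,0,0,0]}' 0.7 30; python3 - <<'E'
from h import *
t=shot("top");s=shot("scene");cv2.imwrite("pics/t3.png",t[:,:,::-1]);cv2.imwrite("pics/s3.png",s[:,:,::-1])
a=cv2.resize(t[150:275,100:300,::-1],None,fx=3,fy=3);b=cv2.resize(s[140:290,220:460,::-1],None,fx=2.5,fy=2.5)
o=np.zeros((a.shape[0]+b.shape[0]-160,0+600,3),np.uint8) if 0 else None
cv2.imwrite("pics/t3c.png",cv2.resize(t[150:275,100:270,::-1],None,fx=4.7,fy=4.7,interpolation=cv2.INTER_CUBIC))
for n,im in(("top",t),("scene",s)): print(n,boardfit(n,im))
for n,im in(("top",t),("scene",s)):
    hsv=cv2.cvtColor(im,cv2.COLOR_RGB2HSV);H,S,V=[hsv[:,:,i].astype(int) for i in range(3)]
    for c in blobs((S<45)&(V>140),50,1200):
        p=plane(n,c[:,0],.044)*1000;m=p[:,:2].mean(0)
        if 400<m[0]<720 and -80<m[1]<180:
            cc,r=cv2.minEnclosingCircle(p[:,:2].astype(np.float32));rr=cv2.minAreaRect(p[:,:2].astype(np.float32));print(n,np.round(c[:,0].mean(0),1),cv2.contourArea(c),np.round(cc,1),round(r,1),np.round(rr[0]),np.round(rr[1]))
E
```

```text
t: 6.05
tcp_pos: [0.4502, 0.3468, 0.4266]
tool_rot: [1.0, 0.016, 0.001, 0.0]
force: [0.7, -0.1, -0.6]
finger_gap: 0.704
gripper_force: 0.0
top (((560.7487182617188, 48.17662811279297), (221.6494598388672, 241.11993408203125), 1.9867044687271118), {'-x': (np.int64(62), np.float32(2.19), array([452.2,  66.1], dtype=float32)), '-y': (np.int64(61), np.float32(1.74), array([567.7, -70.5], dtype=float32)), '+y': (np.int64(58), np.float32(1.97), array([562. , 168.8], dtype=float32))})
scene (((560.576416015625, 115.84152221679688), (224.60511779785156, 118.14527893066406), 1.4698809385299683), {'-x': (np.int64(35), np.float32(1.22), array([449.6, 118.7], dtype=float32)), '+x': (np.int64(43), np.float32(1.44), array([665.4, 114.1], dtype=float32))})
top [216.8 219.3] 145.5 [501.7  67.1] 22.0 [501.  66.] [39. 42.]
top [249.  218.1] 148.0 [505.6 -29.7] 21.8 [505. -29.] [42. 42.]
top [238.2 189.2] 106.5 [592.5   2.7] 22.2 [594.   6.] [34. 44.]
top [228.  166.5] 217.0 [655.5  38.7] 89.2 [679.  39.] [ 64. 178.]
scene [239.5 213.1] 72.0 [657.8 -22.5] 35.8 [657. -24.] [60. 46.]
scene [264.6 208.4] 51.0 [602.7   3.4] 20.5 [605.   3.] [41. 15.]
scene [273.3 210. ] 75.0 [596.9  17. ] 32.0 [592.  22.] [64. 17.]
scene [316.2 203.5] 178.0 [502.1  84. ] 35.9 [507.  80.] [68. 47.]
scene [264.3 223.5] 153.5 [604.2  40.3] 109.0 [628.  23.] [218.  70.]
scene [286.3 184.5] 212.5 [507.5 -14.3] 36.7 [510. -15.] [67. 50.]
```

View pics/t3c.png

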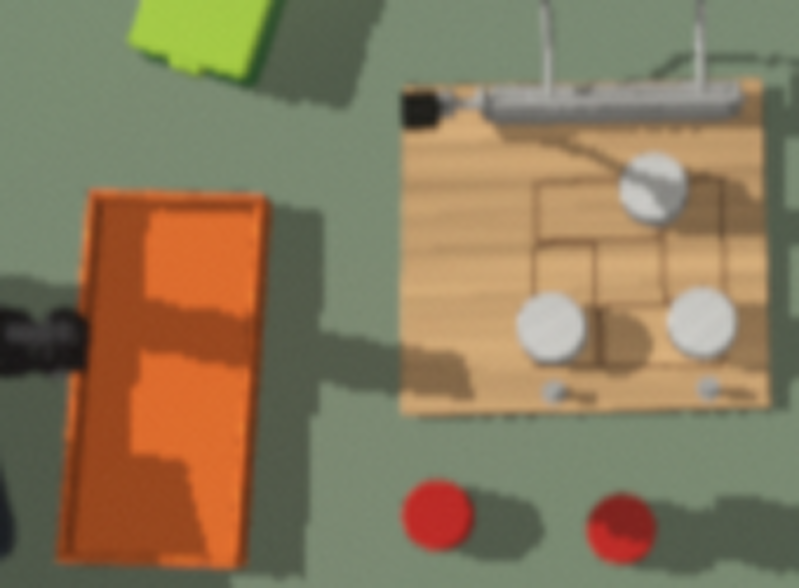

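The top crop shows the pinwheel with +y to the left and three tins at top pixels (217,219), (249,218) and (238,189). The mould centre is near (135,231). The box places, in board mm, are (40,20) along y, (20,-40) along x, (-40,-20) along y and (-20,40) along x. I'll take the first tin at (501.7,67.1).

```bash
python3 -m jog '{"linear":[[10.3,-56,-25],[10.3,-56,-25],[10.3,-56,-25],[10.3,-56,-25],[10.3,-56,-25],[0,0,0],[0,0,-56],[0,0,-56],[0,0,0],[0,0,0]],"turn":[0,0,0,0,0,0,0,0,0,0]}' 0.85 30;python3 -m jog '{"linear":[[0,0,0],[0,0,0],[0,0,0],[0,0,0],[0,0,50],[0,0,40]],"turn":[0,0,0,0,0,0]}' 0.2 30
```

```text
t: 7.4
tcp_pos: [0.5021, 0.0672, 0.1908]
tool_rot: [1.0, 0.016, 0.001, 0.0]
force: [0.1, 0.3, 0.1]
finger_gap: 0.848
gripper_force: 0.0
t: 8.15
tcp_pos: [0.5014, 0.0672, 0.282]
tool_rot: [1.0, 0.016, 0.001, 0.0]
force: [-0.2, -0.1, 0.1]
finger_gap: 0.503
gripper_force: 31.0
```

```bash
python3 -m jog '{"linear":[[10.6,61.5,0],[10.6,61.5,0],[10.6,61.5,0],[10.6,61.5,0],[0,0,0],[0,0,-48],[0,0,-40],[0,0,-8],[0,0,0],[0,0,0]],"turn":[0,0,0,0,0,0,0,0,0,0]}' - -;python3 -m jog '{"linear":[[0,0,0],[0,0,0],[0,0,50],[0,0,46]],"turn":[0,0,0,0]}' 0.66 30
```

```text
t: 9.4
tcp_pos: [0.5441, 0.3125, 0.1849]
tool_rot: [1.0, 0.016, 0.001, -0.0]
force: [0.1, -0.5, 4.0]
finger_gap: 0.504
gripper_force: 32.1
t: 9.9
tcp_pos: [0.5438, 0.313, 0.2797]
tool_rot: [1.0, 0.016, -0.001, 0.0]
force: [1.1, 1.0, -0.1]
finger_gap: 0.659
gripper_force: 0.0
```

```bash
python3 -m jog '{"linear":[[-6.4,-57.1,0],[-6.4,-57.1,0],[-6.4,-57.1,0],[-6.4,-57.1,0],[-6.4,-57.1,0],[-6.4,-57.1,0],[0,0,0],[0,0,-45],[0,0,-45],[0,0,0],[0,0,0]],"turn":[0,0,0,0,0,0,0,0,0,0,0]}' 0.85 30;python3 -m jog '{"linear":[[0,0,0],[0,0,0],[0,0,0],[0,0,0],[0,0,50],[0,0,40]],"turn":[0,0,0,0,0,0]}' 0.2 30
```

```text
t: 11.28
tcp_pos: [0.5058, -0.0288, 0.1902]
tool_rot: [1.0, 0.017, 0.0, 0.0]
force: [0.4, -0.3, 0.0]
finger_gap: 0.849
gripper_force: 0.0
t: 12.02
tcp_pos: [0.5054, -0.0294, 0.2812]
tool_rot: [1.0, 0.016, 0.001, 0.0]
force: [0.2, -0.4, 0.2]
finger_gap: 0.503
gripper_force: 31.0
```

```bash
python3 -m jog '{"linear":[[-5.6,57.4,0],[-5.6,57.4,0],[-5.6,57.4,0],[-5.6,57.4,0],[-5.6,57.4,0],[-5.6,57.4,0],[0,0,0],[0,0,-48],[0,0,-40],[0,0,-8],[0,0,0],[0,0,0]],"turn":[0,0,0,0,0,0,0,0,0,0,0,0]}' - -;python3 -m jog '{"linear":[[0,0,0],[0,0,0],[0,0,50],[0,0,46]],"turn":[0,0,0,0]}' 0.66 30
python3 - <<'E'
from h import *
t=shot("top");cv2.imwrite("pics/t4.png",t[:,:,::-1])
hsv=cv2.cvtColor(t,cv2.COLOR_RGB2HSV);H,S,V=[hsv[:,:,i].astype(int) for i in range(3)]
for c in blobs((S<45)&(V>100),50,1200):
    p=plane("top",c[:,0],.044)*1000;m=p[:,:2].mean(0)
    if 400<m[0]<640 and -120<m[1]<400:
        cc,r=cv2.minEnclosingCircle(p[:,:2].astype(np.float32));print(np.round(c[:,0].mean(0),1),cv2.contourArea(c),np.round(cc,1),round(r,1))
E
```

```text
t: 13.52
tcp_pos: [0.4723, 0.3143, 0.1845]
tool_rot: [1.0, 0.016, 0.001, -0.0]
force: [0.3, 0.2, -0.6]
finger_gap: 0.503
gripper_force: 31.1
t: 14.02
tcp_pos: [0.4717, 0.3148, 0.2798]
tool_rot: [1.0, 0.016, -0.001, 0.0]
force: [0.7, 0.2, -0.4]
finger_gap: 0.655
gripper_force: 0.0
[135.2 231.3] 83.5 [466.6 309.9] 22.5
[137.2 206.2] 138.5 [539.1 308. ] 23.2
[238.7 189.8] 147.5 [592.    2.8] 22.7
```

```bash
python3 -m jog '{"linear":[[20,-52,0],[20,-52,0],[20,-52,0],[20,-52,0],[20,-52,0],[20,-52,0],[0,0,0],[0,0,-45],[0,0,-45],[0,0,0],[0,0,0]],"turn":[0,0,0,0,0,0,0,0,0,0,0]}' 0.85 30;python3 -m jog '{"linear":[[0,0,0],[0,0,0],[0,0,0],[0,0,0],[0,0,50],[0,0,40]],"turn":[0,0,0,0,0,0]}' 0.2 30
```

```text
t: 15.45
tcp_pos: [0.5921, 0.0036, 0.1903]
tool_rot: [1.0, 0.017, 0.0, 0.0]
force: [0.8, 0.0, 0.2]
finger_gap: 0.853
gripper_force: 0.0
t: 16.2
tcp_pos: [0.5919, 0.0029, 0.2811]
tool_rot: [1.0, 0.016, 0.0, 0.0]
force: [0.3, -0.3, 0.4]
finger_gap: 0.506
gripper_force: 30.9
```

```bash
python3 -m jog '{"linear":[[-32,52.2,0],[-32,52.2,0],[-32,52.2,0],[-32,52.2,0],[-32,52.2,0],[-32,52.2,0],[0,0,0],[0,0,-48],[0,0,-40],[0,0,-8],[0,0,0],[0,0,0]],"turn":[0,0,0,0,0,0,0,0,0,0,0,0]}' - -;python3 -m jog '{"linear":[[0,0,0],[0,0,0],[0,0,50],[0,0,46]],"turn":[0,0,0,0]}' 0.66 30
cat >> h.py <<'E'
def boxes(n,im):
    hsv=cv2.cvtColor(im,cv2.COLOR_RGB2HSV);H,S,V=[hsv[:,:,i].astype(int) for i in range(3)];o=[]
    for c in blobs((S<60)&(V>175),60,900):
        m=plane(n,c[:,0].mean(0)[None],.03)[0]
        if not(.3<m[0]<.7 and -.45<m[1]<.2): continue
        r=cv2.minAreaRect((plane(n,c[:,0],.028)[:,:2]*1000).astype(np.float32))
        w,h=r[1];a=r[2] if w>h else r[2]+90
        o.append((np.round(c[:,0].mean(0),1),cv2.contourArea(c),"c",np.round(r[0],1),"LW",np.round([max(w,h),min(w,h)],1),"ang",round((a+90)%180-90,1)))
    return o
E
python3 - <<'E'
from h import *
t=shot("top");s=shot("scene");cv2.imwrite("pics/t5.png",t[:,:,::-1]);cv2.imwrite("pics/s5.png",s[:,:,::-1])
for n,im in(("top",t),("scene",s)):
    for b in boxes(n,im): print(n,*b)
a=cv2.resize(t[160:245,105:275,::-1],None,fx=4.7,fy=4.7,interpolation=cv2.INTER_CUBIC)
cv2.imwrite("pics/t5c.png",a)
E
```

```text
t: 17.7
tcp_pos: [0.4007, 0.3156, 0.1841]
tool_rot: [1.0, 0.015, 0.001, -0.0]
force: [-0.7, -0.0, -1.0]
finger_gap: 0.503
gripper_force: 31.7
t: 18.2
tcp_pos: [0.3997, 0.316, 0.2798]
tool_rot: [1.0, 0.016, -0.001, 0.0]
force: [0.7, 0.2, -0.9]
finger_gap: 0.658
gripper_force: 0.0
top [314.3 239. ] 246.5 c [ 445.2 -227.5] LW [75.9 35.5] ang -22.7
top [356.  231.2] 259.0 c [ 470.4 -353.1] LW [75.3 37.1] ang 12.0
top [349.5 199.9] 237.0 c [ 567.1 -335.6] LW [74.8 37.7] ang 19.6
top [319.7 198.7] 229.5 c [ 570.2 -245.1] LW [75.2 36.6] ang 18.6
scene [212.4 157.9] 215.0 c [ 574.6 -236.9] LW [89.7 48.1] ang 21.8
scene [248.9 140.1] 336.5 c [ 447.6 -222.9] LW [79.6 78.1] ang -24.3
scene [190.8 138.5] 190.5 c [ 567.3 -336.3] LW [75.9 41.1] ang 22.3
scene [214.1 122.4] 235.5 c [ 476.1 -345.1] LW [97.5 55.9] ang 17.2
```

View pics/t5c.png

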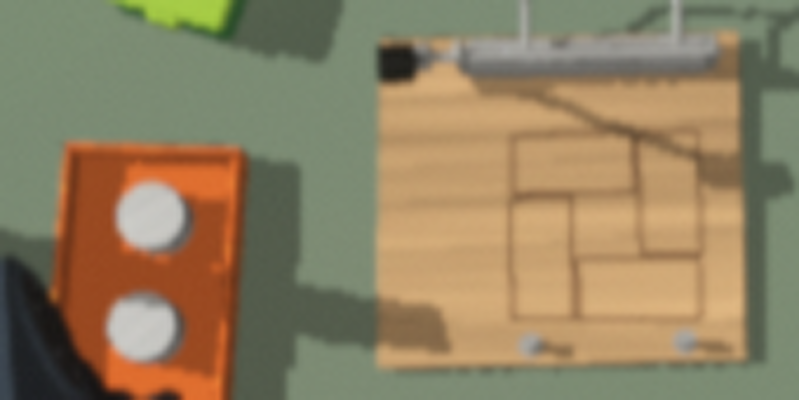

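The pinwheel is now clear, with outer corners in the crop at (512,135), (700,131), (702,318) and (513,318). Two tins show in the mould and the third is under the gripper. I'll refine the pinwheel centre by line detection.

```bash
python3 - <<'E'
from h import *
t=cv2.imread("pics/t5.png");f=6
x0,y0,x1,y1=205,180,265,235
g=cv2.resize(cv2.cvtColor(t,cv2.COLOR_BGR2GRAY)[y0:y1,x0:x1],None,fx=f,fy=f,interpolation=cv2.INTER_CUBIC)
bh=cv2.morphologyEx(g,cv2.MORPH_BLACKHAT,np.ones((19,19)))
crop=lambda u,v:[(u+.5)/f-.5+x0,(v+.5)/f-.5+y0]
# seeds: outer sides from the 4.7x crop -> px
px=lambda u,v:np.array([(u+.5)/4.7-.5+105,(v+.5)/4.7-.5+160])
C=[px(512,135),px(700,131),px(702,318),px(513,318)];L=[]
for i in range(4):
    a,b=C[i],C[(i+1)%4];d=b-a;nrm=np.array([-d[1],d[0]])/np.hypot(*d);P=[]
    for s in np.linspace(.08,.92,40):
        o=np.linspace(-1.8,1.8,25);q=a+s*d+o[:,None]*nrm
        m=((q-[x0,y0]+.5)*f-.5).astype(np.float32)
        v=cv2.remap(bh,m[:,0].reshape(1,-1),m[:,1].reshape(1,-1),cv2.INTER_LINEAR)[0].astype(float);w=np.clip(v-.5*v.max(),0,None)
        if v.max()>12:P.append(a+s*d+nrm*(o*w).sum()/w.sum())
    W=plane("top",P,.012)[:,:2]*1000
    L.append(cv2.fitLine(W.astype(np.float32),cv2.DIST_HUBER,0,.01,.01).ravel());print(len(P),np.round(L[-1],3),round(np.degrees(np.arctan2(L[-1][1],L[-1][0])),2))
def X(l,m): 
    s=np.linalg.solve(np.c_[l[:2],-m[:2]],m[2:]-l[2:]);return l[2:]+s[0]*l[:2]
K=np.array([X(L[i-1],L[i]) for i in range(4)]);print(np.round(K,1),K.mean(0),[np.hypot(*(K[i]-K[i-1])) for i in range(4)])
E
```

```text
36 [ 2.50000e-02 -1.00000e+00  6.04912e+02  2.72930e+01] -88.58
32 [ 1.00000e+00  2.40000e-02  5.38832e+02 -4.26690e+01] 1.38
32 [ 1.50000e-02  1.00000e+00  4.80587e+02 -2.37700e+00] 89.12
40 [1.00000e+00 5.00000e-03 5.44579e+02 8.08240e+01] 0.3
[[603.6  81.1]
 [606.6 -41. ]
 [479.9 -44.1]
 [481.9  80.5]] [542.9971    19.126293] [np.float32(121.72385), np.float32(122.20168), np.float32(126.691124), np.float32(124.60039)]
```

```bash
python3 -m jog '{"linear":[[17,-56.1,0],[17,-56.1,0],[17,-56.1,0],[17,-56.1,0],[17,-56.1,0],[17,-56.1,0],[17,-56.1,0],[17,-56.1,0],[17,-56.1,0],[17,-56.1,0],[0,0,0]],"turn":[0.34,0.34,0.34,0.34,0.34,0.34,0.34,0.34,0.34,0.3,0]}' 0.42 40;python3 -m jog '{"linear":[[0,0,-40],[0,0,-30],[0,0,-5],[0,0,0],[0,0,0]],"turn":[0,0,0,0,0]}' - -
```

```text
t: 19.68
tcp_pos: [0.5708, -0.2496, 0.2787]
tool_rot: [0.987, 0.16, 0.001, 0.002]
force: [-0.5, 0.3, -0.6]
finger_gap: 0.42
gripper_force: 0.0
t: 20.3
tcp_pos: [0.5703, -0.2448, 0.2056]
tool_rot: [0.987, 0.162, 0.001, 0.001]
force: [-0.5, -0.0, -0.7]
finger_gap: 0.417
gripper_force: 0.0
```

```bash
python3 -m jog '{"linear":[[0,0,0],[0,0,0],[0,0,0],[0,0,0],[0,0,40],[0,0,35],[0,0,0]],"turn":[0,0,0,0,0,0,0]}' 0 40
```

```text
t: 21.18
tcp_pos: [0.5705, -0.2453, 0.2816]
tool_rot: [0.987, 0.162, 0.002, 0.002]
force: [0.3, 0.0, -1.1]
finger_gap: 0.156
gripper_force: 43.3
```

```bash
python3 -m jog '{"linear":[[1,23.8,0],[1,23.8,0],[1,23.8,0],[1,23.8,0],[1,23.8,0],[1,23.8,0],[1,23.8,0],[1,23.8,0],[1,23.8,0],[1,23.8,0],[1,23.8,0],[0.9,23.5,0]],"turn":[1,1,1,1,1,1,1,1,1,1,1,1]}' - -;python3 -m jog '{"linear":[[0,0,0],[0,0,0],[0,0,0],[0,0,-30],[0,0,-20],[0,0,-8],[0,0,0]],"turn":[1,1,0.64,0,0,0,0]}' - -
```

```text
t: 22.68
tcp_pos: [0.5809, 0.0413, 0.2772]
tool_rot: [0.773, 0.635, -0.001, -0.001]
force: [0.5, -0.5, -1.7]
finger_gap: 0.149
gripper_force: 43.3
t: 23.55
tcp_pos: [0.5812, 0.0404, 0.22]
tool_rot: [0.696, 0.718, -0.001, -0.001]
force: [0.7, -0.0, -1.1]
finger_gap: 0.155
gripper_force: 43.2
```

```bash
python3 -m jog '{"linear":[[0.5,0,-2],[0,0,-1.5],[0,0,0]],"turn":[0,0,0]}' - -; python3 -m jog '{"linear":[[0,0,0],[0,0,0],[0,0,0],[0,0,40],[0,0,25]],"turn":[0,0,0,0,0]}' 0.38 40;
```

```text
t: 23.92
tcp_pos: [0.5823, 0.0404, 0.2182]
tool_rot: [0.696, 0.718, 0.0, 0.0]
force: [0.4, -0.1, -0.8]
finger_gap: 0.157
gripper_force: 43.2
t: 24.55
tcp_pos: [0.5825, 0.0404, 0.284]
tool_rot: [0.696, 0.718, 0.0, 0.0]
force: [0.7, -1.1, -0.7]
finger_gap: 0.382
gripper_force: 0.0
```

```bash
python3 -m jog '{"linear":[[-1.3,-31.3,0],[-1.3,-31.3,0],[-1.3,-31.3,0],[-1.3,-31.3,0],[-1.3,-31.3,0],[-1.3,-31.3,0],[-1.3,-31.3,0],[-1.3,-31.3,0],[-1.3,-31.3,0],[-1.2,-31.3,0],[-1.2,-31.3,0],[-1.2,-31.7,0]],"turn":[-1,-1,-1,-1,-1,-1,-1,-1,-1,-1,-1,-1]}' 0.42 40; python3 - <<'E'
from h import *
t=shot("top");cv2.imwrite("pics/t6.png",t[:,:,::-1])
for b in boxes("top",t): print(*b)
E
```

```text
t: 26.05
tcp_pos: [0.5667, -0.3366, 0.2828]
tool_rot: [0.962, 0.273, -0.0, -0.0]
force: [0.1, 0.3, -0.7]
finger_gap: 0.42
gripper_force: 0.0
[226.1 193.2] 244.0 c [585.2  40. ] LW [70.7 37.5] ang -88.8
```

```bash
python3 -m jog '{"linear":[[0,0,0],[0,0,0],[0,0,0],[0,0,-40],[0,0,-30],[0,0,-8.5],[0,0,0],[0,0,0]],"turn":[-1,-1,-0.44,0,0,0,0,0]}' 0.42 40; python3 -m jog '{"linear":[[0,0,0],[0,0,0],[0,0,0],[0,0,0],[0,0,40],[0,0,35],[0,0,0]],"turn":[0,0,0,0,0,0,0]}' 0 40
```

```text
t: 27.1
tcp_pos: [0.5674, -0.336, 0.2057]
tool_rot: [0.985, 0.171, 0.001, 0.001]
force: [0.8, 0.2, -0.4]
finger_gap: 0.421
gripper_force: 0.0
t: 27.98
tcp_pos: [0.5677, -0.3361, 0.2819]
tool_rot: [0.985, 0.171, 0.002, 0.002]
force: [1.1, 0.3, -1.7]
finger_gap: 0.149
gripper_force: 43.2
```

```bash
python3 -m jog '{"linear":[[-5.4,27.8,0],[-5.4,27.8,0],[-5.4,27.8,0],[-5.4,27.8,0],[-5.4,27.8,0],[-5.3,27.8,0],[-5.3,27.8,0],[-5.3,27.8,0],[-5.3,27.8,0],[-5.3,27.8,0],[-5.3,27.8,0],[-5.4,27.9,0]],"turn":[1,1,1,1,1,1,1,1,1,1,1,1]}' - -;python3 -m jog '{"linear":[[0,0,0],[0,0,0],[0,0,0],[0,0,-30],[0,0,-20],[0,0,-12],[0,0,0],[0,0,0]],"turn":[1,1,0.44,0,0,0,0,0]}' - -
```

```text
t: 29.48
tcp_pos: [0.5017, -0.0009, 0.2778]
tool_rot: [0.767, 0.641, -0.001, -0.001]
force: [0.3, 0.3, -1.3]
finger_gap: 0.154
gripper_force: 43.2
t: 30.48
tcp_pos: [0.5025, -0.0019, 0.2168]
tool_rot: [0.696, 0.718, -0.0, -0.0]
force: [0.8, -0.1, -0.5]
finger_gap: 0.152
gripper_force: 45.0
```

```bash
python3 -m jog '{"linear":[[0,0,0],[0,0,0],[0,0,0],[0,0,40],[0,0,25]],"turn":[0,0,0,0,0]}' 0.38 40; python3 - <<'E'
from h import *
t=shot("top");cv2.imwrite("pics/t7.png",t[:,:,::-1])
for b in boxes("top",t): print(*b)
print(sense()["q"])
E
```

```text
t: 31.1
tcp_pos: [0.5029, -0.0019, 0.2834]
tool_rot: [0.696, 0.718, 0.0, 0.0]
force: [0.5, -0.3, 0.3]
finger_gap: 0.38
gripper_force: 0.0
[354.4 223.5] 97.5 c [ 490.7 -348. ] LW [38.6 33.8] ang -78.4
[-2.26152063e-01  5.52917764e-01  1.84356736e+00  3.87193490e-06
  7.39095514e-01 -2.58447682e-01]
```

```bash
python3 -m jog '{"linear":[[-4.8,-18.8,0],[-4.8,-18.8,0],[-4.8,-18.8,0],[-4.8,-18.8,0],[-4.8,-18.8,0],[-4.8,-18.8,0],[-4.8,-18.8,0],[-4.8,-18.8,0],[-4.8,-18.8,0],[-4.8,-18.8,0],[-4.8,-18.8,0],[-4.7,-18.8,0]],"turn":[-1,-1,-1,-1,-1,-1,-1,-1,-1,-1,-1,-1]}' 0.42 40; python3 -m jog '{"linear":[[0,0,0],[0,0,0],[0,0,0],[0,0,0],[0,0,0],[0,0,0],[0,0,0],[0,0,0],[0,0,0],[0,0,0],[0,0,0],[0,0,0]],"turn":[-1,-1,-1,-1,-1,-1,-1,-1,-1,-1,-0.9,0]}' - -;  python3 - <<'E'
from h import *
t=shot("top");cv2.imwrite("pics/t8.png",t[:,:,::-1])
for b in boxes("top",t): print(*b)
for b in boxes("scene",shot("scene")): print(*b)
E
```

```text
t: 32.65
tcp_pos: [0.4449, -0.228, 0.282]
tool_rot: [0.962, 0.273, -0.0, -0.0]
force: [-0.3, -0.3, -0.1]
finger_gap: 0.424
gripper_force: 0.0
t: 34.15
tcp_pos: [0.4451, -0.2274, 0.2821]
tool_rot: [0.981, -0.196, -0.0, -0.0]
force: [-0.0, -0.1, 0.7]
finger_gap: 0.416
gripper_force: 0.0
[224.3 192.2] 178.0 c [585.3  41.6] LW [67.6 37.5] ang -88.8
[284.2 215.3] 251.5 c [573.4  44.3] LW [91.2 41.8] ang 78.5
[293.2 188.8] 244.0 c [4.94e+02 4.00e-01] LW [95.4 46.4] ang 80.5
[249. 140.] 336.0 c [ 447.6 -222.9] LW [79.6 78.1] ang -24.3
[213.3 123. ] 219.5 c [ 477.3 -346.6] LW [94.9 58.5] ang 15.9
```

```bash
python3 -m jog '{"linear":[[0,0,-40],[0,0,-30],[0,0,-7.5],[0,0,0],[0,0,0]],"turn":[0,0,0,0,0]}' 0.42 40; python3 -m jog '{"linear":[[0,0,0],[0,0,0],[0,0,0],[0,0,0],[0,0,40],[0,0,35],[0,0,0]],"turn":[0,0,0,0,0,0,0]}' 0 40
```

```text
t: 34.88
tcp_pos: [0.4456, -0.2278, 0.2057]
tool_rot: [0.981, -0.196, 0.001, 0.0]
force: [-0.0, 0.2, 0.9]
finger_gap: 0.422
gripper_force: 0.0
t: 35.75
tcp_pos: [0.4458, -0.2279, 0.282]
tool_rot: [0.981, -0.196, 0.002, 0.001]
force: [0.8, -0.5, -1.1]
finger_gap: 0.153
gripper_force: 42.3
```

```bash
python3 -m jog '{"linear":[[23.6,41.5,4],[23.6,41.5,4],[23.6,41.5,4],[23.6,41.5,4],[23.6,41.5,4],[0,0,0],[0,0,-40],[0,0,-28],[0,0,-12],[0,0,-3],[0,0,0],[0,0,0]],"turn":[0.98,0.98,0.98,0.98,0.96,0,0,0,0,0,0,0]}' - -
```

```text
t: 37.25
tcp_pos: [0.5619, -0.0207, 0.2174]
tool_rot: [1.0, 0.015, -0.002, -0.0]
force: [-3.3, -0.6, 5.3]
finger_gap: 0.15
gripper_force: 43.5
```

```bash
python3 -m jog '{"linear":[[0,0,0],[0,0,0],[0,0,0],[0,0,40],[0,0,25]],"turn":[0,0,0,0,0]}' 0.38 40; python3 -m jog '{"linear":[[-20,-57,0],[-20,-57,0],[-20,-57,0],[-20,-57,0],[-13,-57,0],[0,-47,0]],"turn":[0.5,0.5,0.5,0.5,0.1,0]}' - -; python3 - <<'E'
from h import *
t=shot("top");s=shot("scene");cv2.imwrite("pics/t9.png",t[:,:,::-1])
for b in boxes("top",t): print(*b)
for b in boxes("scene",s): print(*b)
a=cv2.resize(t[165:245,180:270,::-1],None,fx=4.4,fy=4.4,interpolation=cv2.INTER_CUBIC);b=cv2.resize(s[160:250,240:340,::-1],None,fx=3.9,fy=3.9,interpolation=cv2.INTER_CUBIC)
cv2.imwrite("pics/p9.png",np.hstack([a[:350],b[:350]]))
E
```

```text
t: 37.88
tcp_pos: [0.5635, -0.02, 0.2828]
tool_rot: [1.0, 0.015, 0.0, 0.0]
force: [0.2, -0.4, 0.4]
finger_gap: 0.38
gripper_force: 0.0
t: 38.62
tcp_pos: [0.469, -0.3543, 0.2817]
tool_rot: [0.994, 0.106, -0.0, -0.0]
force: [1.3, -0.2, -0.4]
finger_gap: 0.379
gripper_force: 0.0
[242.1 211.9] 452.5 c [536.  -2.] LW [98.8 73. ] ang 0.3
[226.1 193.2] 245.0 c [585.3  40. ] LW [70.7 37.5] ang -88.8
[283.5 200.3] 740.0 c [534.5  16. ] LW [142.  132.9] ang 88.5
[213.8 122.7] 241.5 c [ 475.6 -343.6] LW [100.5  55.8] ang 21.5
```

View pics/p9.png

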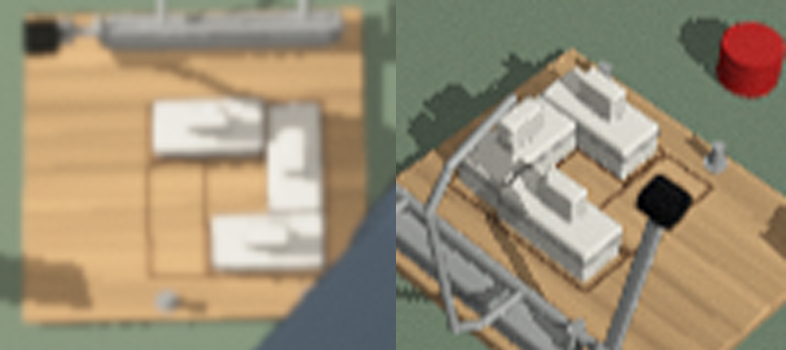

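The picture shows three boxes within their outlines, with rectangle D still free (crop 150–205, 160–275). Box b2 hasn't moved, so I pick it up.

```bash
python3 -m jog '{"linear":[[0,0,-40],[0,0,-30],[0,0,-8],[0,0,0],[0,0,0]],"turn":[0,0,0,0,0]}' 0.42 40; python3 -m jog '{"linear":[[0,0,0],[0,0,0],[0,0,0],[0,0,0],[0,0,40],[0,0,45],[0,0,0]],"turn":[0,0,0,0,0,0,0]}' 0 40
```

```text
t: 39.35
tcp_pos: [0.4707, -0.3521, 0.205]
tool_rot: [0.994, 0.107, 0.001, 0.001]
force: [-0.5, 0.4, 0.0]
finger_gap: 0.419
gripper_force: 0.0
t: 40.22
tcp_pos: [0.4709, -0.3527, 0.2918]
tool_rot: [0.994, 0.107, 0.002, 0.003]
force: [-0.6, 0.3, -1.7]
finger_gap: 0.149
gripper_force: 43.5
```

```bash
python3 -m jog '{"linear":[[6.3,51.4,0],[6.3,51.4,0],[6.3,51.4,0],[6.3,51.4,0],[6.3,51.4,0],[6.3,51.4,0],[6.3,51.4,0],[6.4,51.1,0],[0,0,0],[0,0,0]],"turn":[-0.3,-0.3,-0.3,-0.3,-0.3,-0.3,-0.3,0,0,0]}' - -;python3 -m jog '{"linear":[[0,0,-40],[0,0,-22],[0,0,-9],[0,0,-3],[0,0,0],[0,0,0]],"turn":[0,0,0,0,0,0]}' - -
```

```text
t: 41.48
tcp_pos: [0.5201, 0.059, 0.2877]
tool_rot: [1.0, 0.016, -0.001, 0.0]
force: [0.1, 0.9, -0.9]
finger_gap: 0.156
gripper_force: 43.4
t: 42.22
tcp_pos: [0.5197, 0.0573, 0.2164]
tool_rot: [1.0, 0.015, -0.001, 0.001]
force: [-5.6, -3.6, 10.2]
finger_gap: 0.155
gripper_force: 45.3
```

```bash
python3 -m jog '{"linear":[[0,0,0],[0,0,0],[0,0,0],[0,0,40],[0,0,30],[0,0,30]],"turn":[0,0,0,0,0,0]}' 0.38 40; python3 -m jog '{"linear":[[-20,57,10],[-20,57,10],[-20,57,10],[-20,57,10],[-10,57,0],[0,0,0]],"turn":[0,0,0,0,0,0]}' - -; python3 - <<'E'
from h import *
t=shot("top");s=shot("scene");cv2.imwrite("pics/t10.png",t[:,:,::-1]);cv2.imwrite("pics/s10.png",s[:,:,::-1])
a=cv2.resize(t[180:230,205:260,::-1],None,fx=10,fy=10,interpolation=cv2.INTER_CUBIC)
# draw expected lid outlines (z=.040) for ideal places
O=np.array([542.5,19]);g=np.radians(1.8);R=np.array([[np.cos(g),-np.sin(g)],[np.sin(g),np.cos(g)]])
for (x,y),l in(((40,20),1),((20,-40),0),((-40,-20),1),((-20,40),0)):
    hx,hy=(18,38) if l else (38,18)
    P=np.array([[x-hx,y-hy],[x+hx,y-hy],[x+hx,y+hy],[x-hx,y+hy]])@R.T+O
    q=proj("top",np.c_[P,np.full(4,40)]/1000);cv2.polylines(a,[np.int32(((q-[205,180])+.5)*10)],True,(0,0,255),1)
cv2.imwrite("pics/p10.png",a)
E
```

```text
t: 42.98
tcp_pos: [0.5207, 0.059, 0.3156]
tool_rot: [1.0, 0.015, -0.0, -0.0]
force: [-0.3, -0.6, -0.3]
finger_gap: 0.378
gripper_force: 0.0
t: 43.72
tcp_pos: [0.4294, 0.3475, 0.3549]
tool_rot: [1.0, 0.018, 0.001, -0.001]
force: [0.4, 0.0, 0.0]
finger_gap: 0.386
gripper_force: 0.0
```

View pics/p10.png

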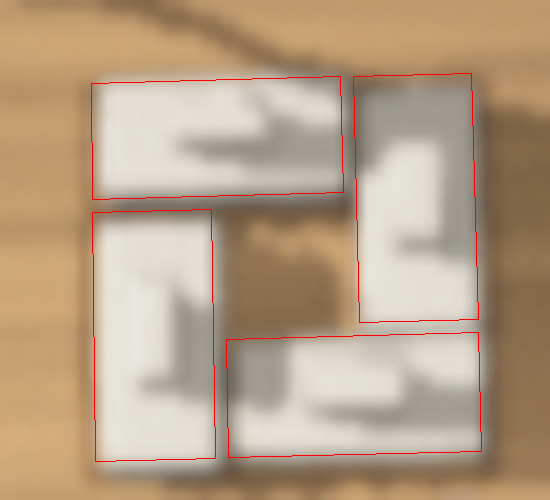

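```bash
python3 - <<'E'
from h import *
t=cv2.imread("pics/t10.png");g=cv2.resize(cv2.cvtColor(t,cv2.COLOR_BGR2GRAY)[180:230,205:260],None,fx=10,fy=10,interpolation=cv2.INTER_CUBIC).astype(int)
for nm,xs in(("B left strip",slice(375,400)),("B right",slice(450,468)),("D",slice(110,130)),("D2",slice(185,205))): 
    p=g[:,xs].mean(1).astype(int);print(nm,[(i,p[i]) for i in (range(60,110,4))],[(i,p[i]) for i in range(190,225,4)] if nm[0]=="D" else [(i,p[i]) for i in range(310,350,3)],[(i,p[i]) for i in range(445,490,4)])
E
```

```text
B left strip [(60, np.int64(158)), (64, np.int64(153)), (68, np.int64(145)), (72, np.int64(138)), (76, np.int64(129)), (80, np.int64(123)), (84, np.int64(121)), (88, np.int64(123)), (92, np.int64(130)), (96, np.int64(138)), (100, np.int64(144)), (104, np.int64(148)), (108, np.int64(152))] [(310, np.int64(223)), (313, np.int64(222)), (316, np.int64(216)), (319, np.int64(210)), (322, np.int64(203)), (325, np.int64(195)), (328, np.int64(187)), (331, np.int64(182)), (334, np.int64(180)), (337, np.int64(180)), (340, np.int64(185)), (343, np.int64(190)), (346, np.int64(194)), (349, np.int64(196))] [(445, np.int64(200)), (449, np.int64(191)), (453, np.int64(176)), (457, np.int64(156)), (461, np.int64(141)), (465, np.int64(125)), (469, np.int64(114)), (473, np.int64(110)), (477, np.int64(110)), (481, np.int64(117)), (485, np.int64(128)), (489, np.int64(140))]
B right [(60, np.int64(148)), (64, np.int64(144)), (68, np.int64(137)), (72, np.int64(132)), (76, np.int64(128)), (80, np.int64(129)), (84, np.int64(132)), (88, np.int64(136)), (92, np.int64(142)), (96, np.int64(147)), (100, np.int64(14
[... 1409 characters left out ...]
), (68, np.int64(168)), (72, np.int64(171)), (76, np.int64(180)), (80, np.int64(189)), (84, np.int64(199)), (88, np.int64(207)), (92, np.int64(212)), (96, np.int64(216)), (100, np.int64(218)), (104, np.int64(218)), (108, np.int64(221))] [(190, np.int64(181)), (194, np.int64(162)), (198, np.int64(139)), (202, np.int64(122)), (206, np.int64(113)), (210, np.int64(113)), (214, np.int64(126)), (218, np.int64(147)), (222, np.int64(169))] [(445, np.int64(220)), (449, np.int64(219)), (453, np.int64(215)), (457, np.int64(202)), (461, np.int64(188)), (465, np.int64(166)), (469, np.int64(143)), (473, np.int64(124)), (477, np.int64(109)), (481, np.int64(107)), (485, np.int64(111)), (489, np.int64(120))]
```

All four boxes lie within about 2 mm of their ideal outlines. Next I close the lever: go over the raised knob, pinch it and follow the arc down.

```bash
python3 -m jog '{"linear":[[0,0,45],[37,-41.7,0],[37,-41.7,0],[37,-41.7,0],[37,-41.7,0],[36.5,-41.7,0],[0,0,0],[0,0,-40],[0,0,-35],[0,0,-6.5],[0,0,0],[0,0,0]],"turn":[0,0,0,0,0,0,0,0,0,0,0,0]}' 0.6 30; python3 -m jog '{"linear":[[0,0,0],[0,0,0],[0,0,0],[0,0,0]],"turn":[0,0,0,0]}' 0 30
```

```text
t: 45.32
tcp_pos: [0.6157, 0.1354, 0.32]
tool_rot: [1.0, 0.015, 0.001, -0.0]
force: [0.3, 1.1, 0.5]
finger_gap: 0.602
gripper_force: 0.0
t: 45.82
tcp_pos: [0.6152, 0.1382, 0.32]
tool_rot: [1.0, 0.015, 0.001, -0.003]
force: [-0.6, 10.0, 4.3]
finger_gap: 0.225
gripper_force: 32.2
```

```bash
python3 -m jog '{"linear":[[-14.7,-0.5,-5.1],[-13.9,-0.4,-7],[-12.9,-0.4,-8.7],[-11.7,-0.4,-10.3],[-10.2,-0.3,-11.8],[-8.6,-0.3,-13],[-6.9,-0.2,-14],[-5,-0.2,-14.8],[-3,-0.1,-15.3],[-1,0,-15.6],[0,0,-4],[0,0,0]],"turn":[0,0,0,0,0,0,0,0,0,0,0,0]}' - -; python3 -m jog '{"linear":[[0,0,0],[0,0,0],[0,0,0]],"turn":[0,0,0]}' - -
```

```text
t: 47.32
tcp_pos: [0.5256, 0.1358, 0.1988]
tool_rot: [1.0, 0.014, -0.002, -0.002]
force: [-4.8, 16.7, 2.6]
finger_gap: 0.226
gripper_force: 40.8
t: 47.7
tcp_pos: [0.5256, 0.1358, 0.1991]
tool_rot: [1.0, 0.014, -0.002, -0.002]
force: [-4.4, 16.7, 1.4]
finger_gap: 0.229
gripper_force: 40.7
```

```bash
python3 -m jog '{"linear":[[0,0,0],[0,0,0],[0,0,0],[0,0,50],[0,0,50],[0,0,50],[0,0,30]],"turn":[0,0,0,0,0,0,0]}' 0.6 30; python3 -m jog '{"linear":[[-30,-20,20],[-30,-40,0],[0,-60,0],[0,-60,0],[0,-60,0],[0,-60,0],[0,-60,0],[0,-60,0],[0,-60,0],[0,0,0]],"turn":[0,0,0,0,0,0,0,0,0,0]}' - -; python3 - <<'E'
from h import *
t=shot("top");s=shot("scene");cv2.imwrite("pics/t11.png",t[:,:,::-1]);cv2.imwrite("pics/s11.png",s[:,:,::-1])
a=cv2.resize(t[160:280,105:275,::-1],None,fx=4.2,fy=4.2,interpolation=cv2.INTER_CUBIC)[:420,:400]
a=cv2.resize(t[160:260,105:275,::-1],None,fx=2.35,fy=2.35,interpolation=cv2.INTER_CUBIC);b=cv2.resize(s[150:300,220:460,::-1],None,fx=3,fy=3,interpolation=cv2.INTER_CUBIC)
b=cv2.resize(b,(400,250));o=cv2.resize(s[145:285,220:360,::-1],None,fx=2.5,fy=2.5,interpolation=cv2.INTER_CUBIC)
W=800;c=np.zeros((600,W,3),np.uint8);c[:235,:399]=a[:235,:399];c[:250,400:800]=b;c[250:600,:350]=o
cv2.imwrite("pics/p11.png",c)
E
```

```text
t: 48.58
tcp_pos: [0.5279, 0.1321, 0.3819]
tool_rot: [1.0, 0.015, 0.002, 0.0]
force: [0.3, 0.1, -0.5]
finger_gap: 0.599
gripper_force: 0.0
t: 49.82
tcp_pos: [0.4667, -0.3526, 0.3991]
tool_rot: [1.0, 0.012, 0.001, 0.002]
force: [0.9, 1.1, 0.5]
finger_gap: 0.6
gripper_force: 0.0
```

View pics/p11.png

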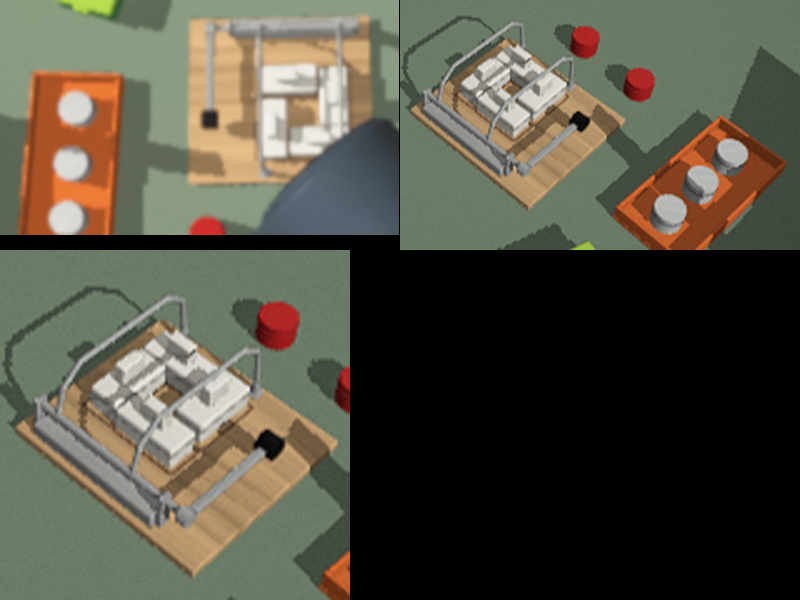

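The rings span the boxes, the lever is down with the knob at crop (268,445), and all three tins stand in the mould. As a last check I triangulate the knob and compare it with the start.

```bash
python3 - <<'E'
from h import *
def dark(im,x0,x1,y0,y1):
    g=im.max(2)[y0:y1,x0:x1].astype(float);w=np.clip(75-g,0,None);yy,xx=np.mgrid[y0:y1,x0:x1];return (xx*w).sum()/w.sum(),(yy*w).sum()/w.sum()
t=cv2.imread("pics/t11.png");s=cv2.imread("pics/s11.png");a=dark(t,187,202,203,218);b=dark(s,318,337,213,232);print(a,b,tri(b,a)[0])
t0=cv2.imread("pics/t10.png").astype(int);d=abs(t.astype(int)-t0).max(2)[180:232,205:240];print((d>60).sum())
E
```

```text
(np.float64(194.02474690663666), np.float64(210.41394825646793)) (np.float64(327.44059928254904), np.float64(222.23950200464233)) [0.52655631 0.13717494 0.04689182]
64
```

The knob is back within 0.1 mm of its starting place, so the lever is fully down. Handing in.

```bash
python3 -c "
from station import *
print(sign_off())"
```

```text
the job is handed in; nothing more can be done
None
```

The job is handed in: I opened the rings first, moved all three tins into the mould, stood the four boxes in the pinwheel rectangles (within about 2 mm by camera), then pressed the lever fully down so the rings closed over them, and left the red tins, purple box and other bystanders alone.

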